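Lock the carving stand's turntable with its index pin

TASK

Take the square-headed locking pin out of the wooden rack, put its foot down through the square window of the carving stand and feel around gently on the sprung index plate inside until the pin drops into the hidden hole, then see it fully home and let go so that it stands upright there by itself. Never press or push the pin hard against the stand (keep below 25 N), and leave the two bench dogs, the gouge and the tin where they are.

Things in the scene. Friction and masses are not known exactly. Their poses are not given: they have to be found in the camera images.
- pin_mid (a point): Centre of the locking pin, on its axis, 50 mm above the foot. The pin is 100 mm tall, about 160 g: a round steel shaft, 16 mm in diameter and 60 mm long, foot chamfered 2 mm, and above it a black square head 26 x 26 mm, 40 mm tall (its centre 30 mm above this point). z points up along the pin; x and y are normal to the head's flat sides. It starts upright in one of the three holes of the rack.
- pin_tip (a point): Centre of the pin's foot (lower end of the shaft), 50 mm below pin_mid; same axes.
- rack: Fixed wooden rack, a block 60 mm (x) by 230 mm (y), 40 mm tall, origin at the centre of its underside. Three blind holes along its y at -80, 0 and +80 mm, 28 mm deep, 2 mm wider than the shafts. The pin and the two bench dogs stand loose in them, any in any hole.
- lock_window (a point): Centre of the square window, 50 x 50 mm, in the 8 mm cover of the carving stand's grey lock housing (104 x 104 mm), level with the cover's top, 62 mm above the bench. z up, x and y parallel to the window's sides. The stand is fixed. With the pin fully home its foot is 34 mm below this point and its top 66 mm above; its weight keeps it down.
- index_plate (a point): Point on top of the flat blackened-steel index plate under the window, straight below the window centre, 10 mm below lock_window; same axes. It is not the hole. The plate fills the window and is sprung: it starts to give at about 4 N, sinks up to 6 mm (about 13 N there), then is solid; it does not move sideways. Its one hole is hidden, see hole_area.
- hole_area (a point): The same point as index_plate: the middle of the area that holds the hidden hole. The hole's centre lies up to 7 mm off along the window's x and up to 7 mm off along its y, differently each time. Round, upright, blind, 18.4 mm wide, 24 mm deep, closed flush by a plug of the same steel that sinks under less than 0.5 N, so it cannot be seen; over it the pin drops and the plate's push ends.
- board (a point): Centre of the top of the stand's fixed wooden carving board, 170 mm (x) by 270 mm (y), 102 mm above the bench, 195 mm from the window centre on its +x side; it carries a workpiece and round black stops, up to 121 mm above the bench.
- dog_a_mid (a point): Centre, half-way up, of a bench dog, 46 mm tall, 16 mm steel shaft with a round black cap 28 mm across; stands in another hole of the rack. Bystander.
- dog_b_mid (a point): The same for the second, like bench dog in the rack. Bystander.
- gouge_mid (a point): Middle of a carving gouge lying on the bench, 205 mm long and 28 mm thick, along its x. Bystander.
- tin_mid (a point): Centre of a closed round tin standing on the bench, 68 mm across, 50 mm tall. Bystander.
Mind the look-alikes: they are no part of the job. Leave any orange or pink look-alike of the part that bears pin_mid alone.

How it is judged:
By the outcome, as a careful person would: the job done as asked, in the order asked, and still so for the second after the job is handed in, with the robot touching nothing.
It also fails if it takes over 61 s, if anything falls off the work surface, if the arm or the gripper's body presses on something with over 40 N, if the wrist force passes 120 N, or if a joint passes its speed limit or range.

ROBOT

A 7-joint arm with a two-finger parallel gripper is mounted at the origin on the work surface. World frame = base frame: x ahead of the robot, y to its left, z up, the work surface at z = 0. Lengths are in m, angles in rad, forces in N, time in s.
With the tool pointing down it reaches from about 0.4 to 0.85 m from the base axis. Payload 10.4 kg.
Tool frame: the origin (TCP) lies on the mounting face of the last link; the fingertips stand 173 mm ahead of it and the grasp point (between the pads) lies 155 mm ahead of it (manip.tip_extent is the distance from the TCP to the fingertips, in m); z points along the fingers, y is the line along which they close (so a half turn about z gives the same grasp; the last joint's range is limited). The gripper opens to 85 mm and grips with 20 to 120 N. Pads are 22 mm wide; open, the fingers measure 114 mm over their backs; the gripper's body (76 mm by 85 mm) begins 54 mm behind the grasp point. The pads swing forward as they close: fully open they stand 13 mm farther back than shut.
Start: joints at [1.264, 0.332, -0.065, 1.46, 0.022, 1.35, -0.088], TCP at [0.175, -0.6, 0.405] pointing down, gripper open.
Joint ranges: [-2.6, 2.6], [-0.5, 2.12], [-1.47, 1.34], [0.16, 2.42], [-1.27, 4.41], [0.06, 2.06], [-2.6, 2.6]. Speed limits (rad/s): [2.22, 2.22, 2.79, 2.79, 3.14, 3.14, 3.14].

INTERFACE

Orientations are given as a unit quaternion [x, y, z, w].
In Python, from workcell import manip gives the robot as it stands.
- The arm moves only by the tool move_arm, never from a script. Its argument "plan" is one flat list of numbers, 7 for each row, row after row: the turn, a rotation vector about the tool's x, y, z in rad, then the shift along the tool's x, y, z in m, then the finger opening in m, from 0 to 0.0854. In form: [ax, ay, az, dx, dy, dz, gripper, ax, ay, az, dx, dy, dz, gripper, ...]. A call has 1 to 12 rows; each row is the pose to reach, as a shift and turn from the pose commanded when the call began, along the tool's axes at that moment; what a row does not reach only later rows make up. A row lasts 1/8 s, in which the tool goes at most 62.5 mm and 10.7 degrees, less where a joint would pass 70% of its speed; a pose out of reach is approached as far as the arm can. A call with a gripper value outside its range is refused whole. The fingers move at their own pace and stop on an object; "squeeze" is the grip in N (left out, the last holds). Time passes only in rows, so rows that repeat a pose let the fingers close. It gives the time, the measured TCP pose, the force, the opening and the grip force at its end, in the units of the state.
- manip.get_obs(): the state, without advancing time (a new reading comes with each control period).
- manip.camera(name): name is "scene" or "top"; returns a dict with "color" (400x640x3 uint8, red, green, blue), "fx", "fy", "cx", "cy" (pixels), "dist" ([k1, k2, p1, p2, k3] as OpenCV has them; the pictures are not rectified), "cam_to_world" (4x4, takes a point from camera to world coordinates). Camera axes: x right, y down, z forward; pixel columns grow to the right and rows downward; lengths in m; the calibration is good to about 2 mm. A picture is of the moment at which its call begins. There is no depth.
- manip.hand_in(): hands the job in; it is judged then, once.
Trained networks look in a picture, given as the dict that the camera call returned (one of the last four; its "shot" number tells which), for a name from the list of things; names that differ only in an ending like _2 or _b are one class to them, and where a whole thing is asked for, a point or a joint stands for the part that bears it (a point fixed in the world has none). Each returns a list of dicts, best first, with "conf" (0 to 1); they miss things now and then, are a little off and sometimes report something else, mostly with a low value. They report only what shows in the picture. A call takes as long as a camera call. They do not tell look-alikes from the thing itself.
- manip.look_for(picture, label): "position" ([x, y, z] in m, in the coordinates of the camera as it stood for that picture, good to about 4 mm: the middle of the surface that is visible of it).
- manip.silhouettes(picture, label): "pixels" (400x640 bool, what is visible of it).
- manip.tip_of(picture, label): "position" ([x, y, z] in m, in the coordinates of the camera as it stood for that picture, good to about 4 mm: a listed point, or the origin of a listed thing).
The state is a dict: "clock": time; "joint_pos": joint angles; "joint_velocities": joint speeds; "tau": joint torques, N m; "position": TCP position; "ee_rot": TCP orientation; "ft_force": force on the tool from outside, world axes, zero at the start; "torque": the same for the moment, N m; "grip_width": opening from 0.0 (shut) to 1.0 (fully open); "grasp_force": force on a finger pad.
Only numpy, scipy, OpenCV 4.12 (cv2) and the standard library are available. Lean on these libraries where they do the work, as an engineer would, in place of code of your own. Each camera call takes 0.05 s, during which the arm holds its last target. There are 200 camera calls.

## Working session

There is one attempt and no reset: what is moved stays moved. The work goes in short steps, Python scripts to look and compute and a tool call to move; the robot and the scene stay as the last step left them, time stands still between calls to the robot, and variables do not carry over. Pictures are saved under pics/ and viewed, at most 10 in all, crops included, and the job is handed in when it is done.

Besides the shell and the picture viewer there is one more tool, called after "Request:" by a JSON object that holds its "api" and its "payload". move_arm: Moves the arm, as the interface text tells. Its arguments: {"type":"object","properties":{"plan":{"type":"array","items":{"type":"number"}},"squeeze":{"type":"number"}},"required":["plan"]}

```bash
mkdir -p pics; ls; cat > h.py <<'E'
import numpy as np, cv2
from workcell import manip
from scipy.spatial.transform import Rotation as R
def w(c,p): T=np.array(c["cam_to_world"]); return T[:3,:3]@np.array(p)+T[:3,3]
def ray(c,u,v,z):
    K=np.array([[c["fx"],0,c["cx"]],[0,c["fy"],c["cy"]],[0,0,1.]])
    p=cv2.undistortPoints(np.array([[[u,v]]],float),K,np.array(c["dist"],float))[0,0]
    T=np.array(c["cam_to_world"]); d=T[:3,:3]@np.array([p[0],p[1],1]); o=T[:3,3]
    return o+d*(z-o[2])/d[2]
def proj(c,P):
    T=np.linalg.inv(np.array(c["cam_to_world"]))
    K=np.array([[c["fx"],0,c["cx"]],[0,c["fy"],c["cy"]],[0,0,1.]])
    return cv2.projectPoints(np.array(P,float).reshape(-1,3),cv2.Rodrigues(T[:3,:3])[0],T[:3,3],K,np.array(c["dist"],float))[0].reshape(-1,2)
E
python3 - <<'E'
from h import *
np.set_printoptions(precision=4,suppress=True)
o=manip.get_obs(); print({k:o[k] for k in("clock","position","ee_rot","ft_force","grip_width")})
for n in("scene","top"):
    c=manip.camera(n); cv2.imwrite(f"pics/{n}0.png",c["color"][:,:,::-1])
    print(n,c["fx"],np.array(c["cam_to_world"]))
    for l in("pin_mid","rack","lock_window","index_plate","board","dog_a_mid","gouge_mid","tin_mid"):
        print(l,[(w(c,d["position"]),round(d["conf"],2)) for d in manip.tip_of(c,l)[:4]])
E
```

```text
pics
{'clock': 0.0, 'position': array([ 0.175 , -0.5999,  0.4039]), 'ee_rot': array([ 0.9899,  0.1414, -0.0001, -0.0007]), 'ft_force': array([-0.8289, -0.0782, -1.4731]), 'grip_width': 0.9987292300483682}
scene 518.6729114620455 [[ 0.6261  0.6251 -0.4662  1.1632]
 [ 0.7797 -0.4926  0.3866 -0.489 ]
 [ 0.012  -0.6055 -0.7957  1.1033]
 [ 0.      0.      0.      1.    ]]
pin_mid [(array([ 0.5164, -0.071 ,  0.0497]), 0.83), (array([ 0.537 , -0.1572,  0.0635]), 0.8), (array([ 0.422 , -0.1825,  0.0479]), 0.66), (array([ 0.6741, -0.2334,  0.0253]), 0.6)]
rack [(array([0.6824, 0.0883, 0.1035]), 0.68), (array([ 0.5214, -0.2391, -0.0021]), 0.57)]
lock_window [(array([0.4905, 0.1153, 0.0644]), 0.62)]
index_plate [(array([0.4833, 0.1212, 0.0521]), 0.73)]
board [(array([0.6823, 0.0851, 0.1008]), 0.96)]
dog_a_mid [(array([0.6792, 0.0889, 0.104 ]), 0.61), (array([ 0.5238, -0.2379,  0.033 ]), 0.56)]
gouge_mid [(array([0.4452, 0.3779, 0.0142]), 0.75)]
tin_mid [(array([ 0.6698, -0.2327,  0.0255]), 0.64), (array([ 0.5151, -0.3168,  0.0366]), 0.21)]
top 387.34762763658097 [[-0.0021 -0.9804  0.1972  0.4056]
 [-0.9997 -0.0027 -0.0243  0.0187]
 [ 0.0243 -0.1972 -0.9801  0.9682]
 [ 0.      0.      0.      1.    ]]
pin_mid [(array([ 0.6276, -0.1251,  0.0473]), 0.77), (array([ 0.425 , -0.1855,  0.0461]), 0.74), (array([ 0.5378, -0.1589,  0.0608]), 0.6), (array([ 0.5123, -0.0727,  0.0525]), 0.44)]
rack [(array([ 0.5282, -0.2394, -0.0039]), 0.63)]
lock_window []
index_plate [(array([0.4869, 0.1175, 0.0525]), 0.73)]
board [(array([0.6802, 0.0878, 0.1005]), 0.75)]
dog_a_mid [(array([ 0.5285, -0.2425,  0.0363]), 0.47)]
gouge_mid [(array([0.4467, 0.3772, 0.0143]), 0.76)]
tin_mid [(array([ 0.674 , -0.2358,  0.0217]), 0.98)]
```

View pics/scene0.png

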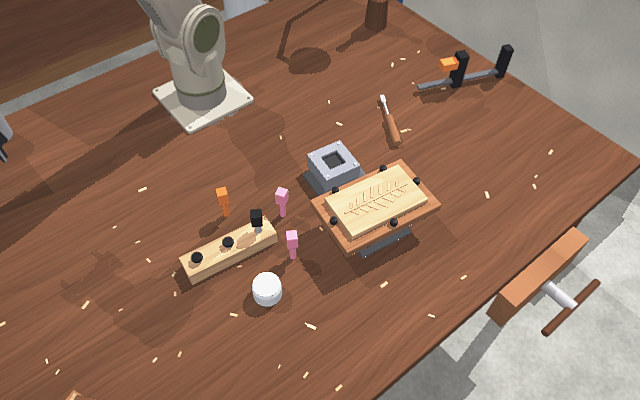

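View pics/top0.png

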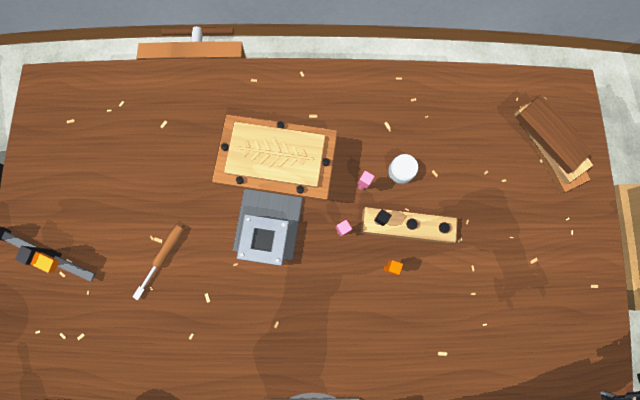

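The pin (black square head) stands in the rack's window-side hole, at scene (257,217) and top (383,217). The pink and orange pins are decoys. The window is at scene (333,160) and top (262,239). Next I'll zoom in on the pin head and window.

```bash
python3 - <<'E'
from h import *
s=cv2.imread("pics/scene0.png");t=cv2.imread("pics/top0.png")
def cr(i,x,y,a): return cv2.resize(i[y-a:y+a,x-a:x+a],(300,300),interpolation=cv2.INTER_CUBIC)
m=np.vstack([np.hstack([cr(t,383,217,15),cr(t,265,238,30)]),np.hstack([cr(s,257,219,20),cr(s,333,162,30)])])
cv2.imwrite("pics/m0.png",m)
np.set_printoptions(precision=4,suppress=True)
for n in("scene","top"):
    c=manip.camera(n)
    for l in("pin_mid","pin_tip","index_plate","lock_window"):
        for d in manip.silhouettes(c,l):
            p=d["pixels"]; ys,xs=np.nonzero(p); r=cv2.minAreaRect(np.c_[xs,ys].astype(np.float32)); print(n,l,round(d["conf"],2),p.sum(),r)
E
```

```text
scene pin_mid 0.85 294 ((291.0, 243.5), (29.0, 12.0), 90.0)
scene pin_mid 0.73 284 ((223.50001525878906, 201.0), (30.802024841308594, 11.64171028137207), 75.96376037597656)
scene pin_mid 0.55 304 ((281.0, 201.0), (30.0, 12.0), 90.0)
scene pin_mid 0.54 260 ((256.2919921875, 220.3560028076172), (24.23897933959961, 12.611425399780273), 79.69515228271484)
scene pin_tip 0.8 274 ((291.5, 244.0), (28.0, 11.0), 90.0)
scene pin_tip 0.77 286 ((281.5, 201.5), (29.0, 13.0), 90.0)
scene pin_tip 0.58 247 ((256.0, 220.5), (23.0, 12.0), 90.0)
scene pin_tip 0.54 226 ((223.4117889404297, 200.64706420898438), (27.649059295654297, 10.6715669631958), 75.96376037597656)
scene index_plate 0.96 9492 ((364.3445739746094, 189.6824493408203), (122.87374877929688, 109.27278137207031), 54.46232223510742)
scene lock_window 0.93 9614 ((364.1207580566406, 189.51109313964844), (124.50951385498047, 108.62027740478516), 54.63753890991211)
scene lock_window 0.67 354 ((389.9623107910156, 119.86791229248047), (52.7464485168457, 9.3405179977417), 74.05460357666016)
top pin_mid 0.74 178 ((342.9000549316406, 227.80003356933
[... 287 characters left out ...]
 217.77940368652344), (13.033892631530762, 15.94936752319336), 30.963754653930664)
top pin_tip 0.73 189 ((392.5, 267.0), (12.0, 17.0), 90.0)
top pin_tip 0.61 175 ((382.0, 217.0), (14.0, 14.0), 90.0)
top pin_tip 0.61 192 ((364.1922912597656, 180.96153259277344), (11.371355056762695, 19.137157440185547), 33.6900634765625)
top pin_tip 0.44 151 ((342.4000244140625, 227.300048828125), (11.62755298614502, 13.86362075805664), 63.43495178222656)
top index_plate 0.62 12399 ((269.20281982421875, 191.73245239257812), (117.30795288085938, 143.0998992919922), 9.090276718139648)
top lock_window 0.85 12187 ((268.8431701660156, 191.69802856445312), (116.27578735351562, 143.5331573486328), 9.130176544189453)
```

View pics/m0.png

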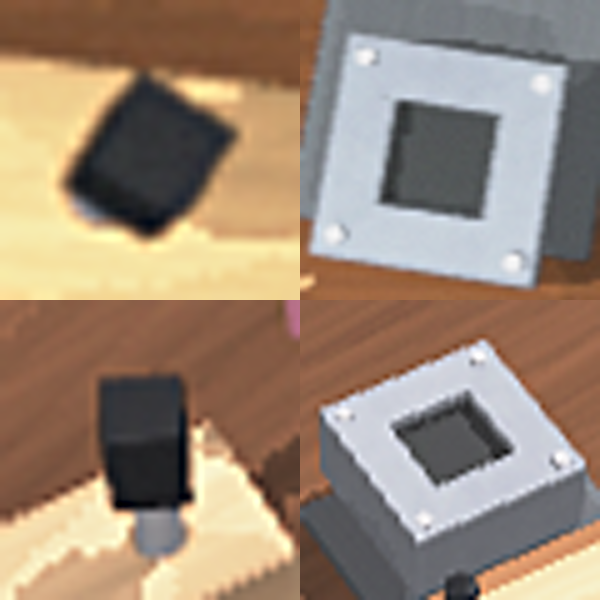

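```bash
cat > fit.py <<'E'
from h import *
from scipy.optimize import least_squares, minimize
np.set_printoptions(precision=4,suppress=True)
c={n:manip.camera(n) for n in("scene","top")}
sq=np.array([[1,1],[1,-1],[-1,-1],[-1,1]])
def q(x,y,a,h,z): return np.c_[sq@np.array([[np.cos(a),np.sin(a)],[-np.sin(a),np.cos(a)]])*h+[x,y],np.full(4,z)]
def px(l,off,s,o): return (np.array(l)-o+.5)/s-.5+off
obs={("top",.052):px([[348,34],[568,67],[535,288],[311,254]],(235,208),5,(300,0)),
("scene",.052):px([[487,341],[586,463],[418,541],[320,410]],(303,132),5,(300,300)),
("top",.025):px([[398,100],[499,117],[484,219],[379,203]],(235,208),5,(300,0)),
("scene",.025):px([[470,392],[513,445],[438,486],[391,428]],(303,132),5,(300,300))}
def res(p,keys=obs):
    r=[]
    for (n,h) in keys:
        P=proj(c[n],q(*p,h,.062)); O=obs[n,h]
        r.append((P[np.argmin(np.linalg.norm(P[None]-O[:,None],axis=2),1)]-O).ravel())
    return np.concatenate(r)
for ks in (list(obs),[k for k in obs if k[0]=="top"],[k for k in obs if k[0]=="scene"]):
    s=least_squares(res,[.487,.117,-.15],args=(ks,),loss="soft_l1"); print("window",s.x,np.degrees(s.x[2]),s.cost)
def cost(p,names=("top","scene")):
    e=0
    for n in names:
        u,v,a=(383,217,14) if n=="top" else (257,219,18)
        g=cv2.cvtColor(c[n]["color"],cv2.COLOR_RGB2GRAY)[v-a:v+a,u-a:u+a].astype(float)
        d=np.clip((110-g)/70,0,1)
        # restrict to head region by blob
        k,lab=cv2.connectedComponents((d>.3).astype(np.uint8)); L=lab[a-1 if n=="top" else a-2,a]; d=d*cv2.dilate((lab==L).astype(np.uint8),np.ones((3,3)))
        B=np.vstack([q(*p[:3],.013,.072),q(*p[:3],.013,.112)])
        if len(p)>3: B[:,:2]+=np.outer(B[:,2]-.04,p[3:])
        h=cv2.convexHull(((proj(c[n],B)-[u-a,v-a]+.5)*8).astype(np.float32))
        m=cv2.fillConvexPoly(np.zeros((16*a,16*a),np.float32),(h*16).astype(np.int32),1,shift=4)
        e+=((cv2.resize(m,(2*a,2*a),interpolation=cv2.INTER_AREA)-d)**2).sum()
    return e
for nm in (("top","scene"),("top",),("scene",)):
    b=min((minimize(cost,[.538,-.158,y0],args=(nm,),method="Nelder-Mead",options=dict(initial_simplex=np.array([[.538,-.158,y0],[.543,-.158,y0],[.538,-.153,y0],[.538,-.158,y0+.3]]))) for y0 in(.3,.6,.9,1.2)),key=lambda r:r.fun)
    print("head",nm,b.x,np.degrees(b.x[2]),b.fun)
E
python3 fit.py; python3 -c "
from h import *
print(manip.get_obs()['clock'])"
```

```text
window [ 0.4877  0.1175 -0.1458] -8.352157185190446 5.672459900033548
window [ 0.4877  0.1161 -0.1432] -8.20446234102368 0.6098404344242621
window [ 0.487   0.1201 -0.1501] -8.601901101919227 1.7693446924770673
head ('top', 'scene') [ 0.5348 -0.1589  1.0087] 57.79366181329049 56.85427973533164
head ('top',) [ 0.5361 -0.1599  0.8549] 48.98233582206245 34.828071189413265
head ('scene',) [ 0.5338 -0.1581  1.0093] 57.82832228654118 13.979214963329081
1.5
```

```bash
sed -i 's#(110-g)/70#(72-g)/30#' fit.py; cat >> fit.py <<'E'
im=[]
for n,u,v,a in(("top",383,217,15),("scene",257,219,20)):
    i=cv2.resize(c[n]["color"][v-a:v+a,u-a:u+a,::-1],(390,390),interpolation=cv2.INTER_CUBIC); s=390/2/a
    for z in(.072,.112): cv2.polylines(i,[(((proj(c[n],q(*bb[:3],.013,z))-[u-a,v-a]+.5)*s)*16).astype(np.int32)],True,(0,255,0),1,shift=4)
    im.append(i)
cv2.imwrite("pics/fit.png",np.hstack(im))
E
sed -i 's#^    print("head"#    bb=b.x if len(nm)==2 else bb\n    print("head"#' fit.py
python3 fit.py
```

```text
window [ 0.4877  0.1175 -0.1458] -8.352157185190446 5.672459900033548
window [ 0.4877  0.1161 -0.1432] -8.20446234102368 0.6098404344242621
window [ 0.487   0.1201 -0.1501] -8.601901101919227 1.7693446924770673
head ('top', 'scene') [ 0.5355 -0.159   1.0491] 60.109158086574425 80.63919270833333
head ('top',) [ 0.5361 -0.1601  0.753 ] 43.1431651676751 39.06565972222222
head ('scene',) [ 0.5351 -0.1586  1.0651] 61.02845216618407 32.91197699652778
```

View pics/fit.png

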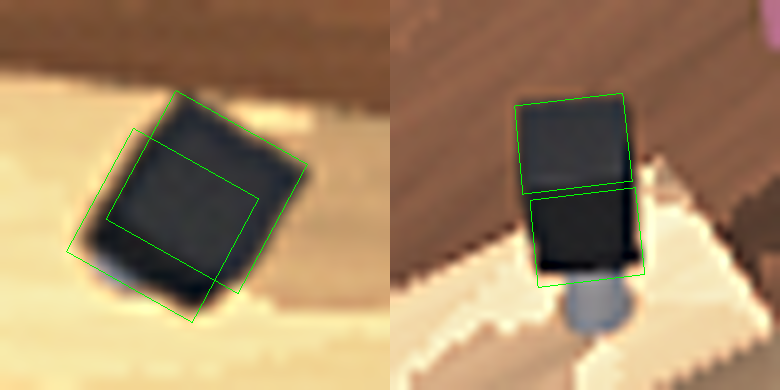

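The pin head is at about (0.535, -0.159) with yaw near 58°. The window is at (0.4877, 0.1175) with yaw near -8.4°. Next I'll work out the approach.

```bash
cat >> h.py <<'E'
def st():
    o=manip.get_obs(); r=R.from_quat(o["ee_rot"]); return o,r
def delta(p,yaw_y=None):
    "tool-frame shift and rotvec to world TCP p, tool straight down, closing line at yaw_y"
    o,r=st(); y=r.as_matrix()[:,1]; a=yaw_y if yaw_y is not None else np.arctan2(y[1],y[0])
    Y=np.array([np.cos(a),np.sin(a),0]); Z=np.array([0,0,-1.]); G=R.from_matrix(np.c_[np.cross(Y,Z),Y,Z])
    return np.round((r.inv()*G).as_rotvec(),4), np.round(r.inv().apply(np.array(p)-o["position"]),4)
E
python3 - <<'E'
from h import *
print(delta([.5352,-.159,.31],np.radians(-32)))
print(st()[1].as_matrix().round(3))
E
```

```text
(array([ 1.000e-04,  0.000e+00, -7.285e-01]), array([ 0.4693, -0.3225,  0.0947]))
[[ 0.96  0.28  0.  ]
 [ 0.28 -0.96 -0.  ]
 [ 0.    0.   -1.  ]]
```

Request:
{"api": "move_arm", "payload": {"plan": [0,0,-0.7285,0.4693,-0.3225,0.08,0.06,0,0,-0.7285,0.4693,-0.3225,0.08,0.06,0,0,-0.7285,0.4693,-0.3225,0.08,0.06,0,0,-0.7285,0.4693,-0.3225,0.08,0.06,0,0,-0.7285,0.4693,-0.3225,0.08,0.06,0,0,-0.7285,0.4693,-0.3225,0.08,0.06,0,0,-0.7285,0.4693,-0.3225,0.08,0.06,0,0,-0.7285,0.4693,-0.3225,0.08,0.06,0,0,-0.7285,0.4693,-0.3225,0.0947,0.06,0,0,-0.7285,0.4693,-0.3225,0.0947,0.06,0,0,-0.7285,0.4693,-0.3225,0.0947,0.06,0,0,-0.7285,0.4693,-0.3225,0.0947,0.06], "squeeze": 70}}

```text
clock: 3.1
position: [0.5346, -0.1608, 0.3104]
ee_rot: [0.875, 0.484, -0.0, 0.001]
ft_force: [-0.6, -0.4, -0.4]
grip_width: 0.701
grasp_force: 0.0
```

```bash
python3 - <<'E'
from h import *
print(delta([.5352,-.159,.246],np.radians(-32)))
o,_=st(); print(o["clock"],o["position"],o["ft_force"],o["grip_width"])
im=[]
for n,a in(("top",45),("scene",60)):
    c=manip.camera(n); u,v=(383,205) if n=="top" else (257,205)
    im.append(cv2.resize(c["color"][v-a:v+a,u-a:u+a,::-1],(390,390),interpolation=cv2.INTER_CUBIC))
cv2.imwrite("pics/hover.png",np.hstack(im))
E
```

```text
(array([ 0.0007,  0.0009, -0.0024]), array([ 0.0019, -0.0005,  0.0644]))
3.1 [ 0.53462685 -0.16083902  0.31041763] [-0.61115644 -0.41993108 -0.40721543] 0.7011647121347537
```

View pics/hover.png

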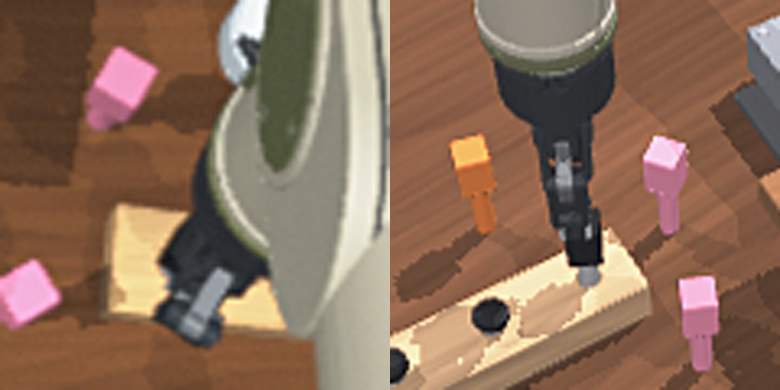

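The open gripper hovers over the black pin head and nothing is in the way. The pinks and the orange are clear of the fingers. I'll descend and grip.

Request:
{"api": "move_arm", "payload": {"plan": [0,0,0,0.0019,-0.0005,0.03,0.06,0,0,0,0.0019,-0.0005,0.05,0.06,0,0,0,0.0019,-0.0005,0.064,0.06,0,0,0,0.0019,-0.0005,0.064,0.06,0,0,0,0.0019,-0.0005,0.064,0.03,0,0,0,0.0019,-0.0005,0.064,0.015,0,0,0,0.0019,-0.0005,0.064,0.015,0,0,0,0.0019,-0.0005,0.064,0.015,0,0,0,0.0019,-0.0005,0.064,0.015,0,0,0,0.0019,-0.0005,0.064,0.015], "squeeze": 70}}

```text
clock: 4.45
position: [0.5363, -0.1572, 0.247]
ee_rot: [0.875, 0.485, 0.001, 0.001]
ft_force: [-0.2, -0.5, 5.9]
grip_width: 0.3
grasp_force: 68.6
```

Request:
{"api": "move_arm", "payload": {"plan": [0,0,0,0,0,-0.02,0.015,0,0,0,0,0,-0.06,0.015,0,0,0,0,0,-0.11,0.015,0,0,0,0,0,-0.11,0.015]}}

```text
clock: 4.95
position: [0.5367, -0.1569, 0.3606]
ee_rot: [0.875, 0.485, 0.002, 0.002]
ft_force: [-0.3, 0.2, -2.1]
grip_width: 0.293
grasp_force: 71.2
```

```bash
python3 - <<'E'
from h import *
o,_=st(); print(o["clock"],o["position"],o["ft_force"],o["grip_width"],o["grasp_force"])
print(delta([.4877,.1175,.345]))
print(delta([.4877,.1175,.345],np.radians(-8.4)))
print(delta([.4877,.1175,.345],np.radians(-98.4)), o["joint_pos"])
E
```

```text
4.95 [ 0.53666663 -0.15688257  0.36056002] [-0.32571577  0.20561426 -2.09840887] 0.29331616243539343 71.15164875984192
(array([ 0.0065, -0.0014,  0.    ]), array([ 0.2068, -0.187 ,  0.0146]))
(array([ 6.700e-03, -1.000e-04, -4.117e-01]), array([ 0.2068, -0.187 ,  0.0146]))
(array([ 0.0049, -0.005 ,  1.1591]), array([ 0.2068, -0.187 ,  0.0146])) [ 0.66082682  0.2594447  -0.53292457  1.67825393  0.13989676  1.2350837
 -0.46111432]
```

Request:
{"api": "move_arm", "payload": {"plan": [0.006,0,-0.41,0.2068,-0.187,0,0.015,0.006,0,-0.41,0.2068,-0.187,0,0.015,0.006,0,-0.41,0.2068,-0.187,0,0.015,0.006,0,-0.41,0.2068,-0.187,0,0.015,0.006,0,-0.41,0.2068,-0.187,0.035,0.015,0.006,0,-0.41,0.2068,-0.187,0.035,0.015,0.006,0,-0.41,0.2068,-0.187,0.035,0.015,0.006,0,-0.41,0.2068,-0.187,0.035,0.015]}}

```text
clock: 5.95
position: [0.4873, 0.1162, 0.3215]
ee_rot: [0.758, 0.652, -0.001, -0.002]
ft_force: [0.2, -0.6, -2.1]
grip_width: 0.294
grasp_force: 70.7
```

```bash
python3 - <<'E'
from h import *
np.set_printoptions(precision=4,suppress=True)
o,r=st(); print(o["clock"],o["position"],o["ft_force"],o["grip_width"],o["grasp_force"]); print(r.as_matrix())
print(delta([.4877,.1175,.325],np.radians(-8.4)))
im=[]
for n,a in(("top",40),("scene",40)):
    c=manip.camera(n); u,v=(265,238) if n=="top" else (333,150)
    im.append(cv2.resize(c["color"][v-a:v+a,u-a:u+a,::-1],(400,400),interpolation=cv2.INTER_CUBIC))
    print(n,"tip pred px",proj(c,[o["position"]+r.apply([0,0,.235])]))
    print([(w(c,d["position"]),d["conf"]) for d in manip.tip_of(c,"pin_tip")])
cv2.imwrite("pics/over.png",np.hstack(im))
E
```

```text
5.95 [0.4873 0.1162 0.3215] [ 0.2187 -0.5891 -2.101 ] 0.29432779222325944 70.71681261062622
[[ 0.1499  0.9887 -0.0049]
 [ 0.9887 -0.1499  0.0017]
 [ 0.001  -0.0051 -1.    ]]
(array([-0.0051, -0.001 , -0.0039]), array([ 0.0013,  0.0002, -0.0035]))
top tip pred px [[261.2641 239.2248]]
[(array([ 0.5159, -0.0689, -0.0028]), 0.61), (array([ 0.6321, -0.1267, -0.0043]), 0.58), (array([ 0.4221, -0.1894,  0.0005]), 0.48), (array([ 0.5297, -0.2369, -0.0027]), 0.46)]
scene tip pred px [[332.3122 153.3188]]
[(array([ 0.513 , -0.0665, -0.    ]), 0.83), (array([0.4868, 0.1164, 0.0862]), 0.72), (array([ 0.4195, -0.1844,  0.003 ]), 0.61), (array([ 0.6308, -0.1255,  0.004 ]), 0.56)]
```

View pics/over.png

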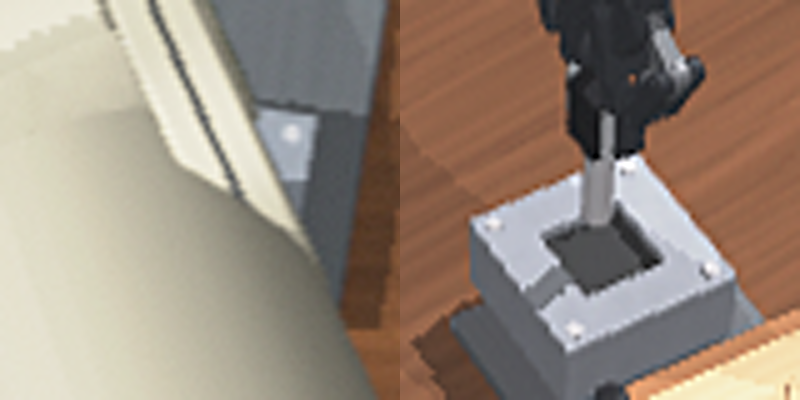

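Request:
{"api": "move_arm", "payload": {"plan": [-0.005,-0.001,-0.004,0.002,0.0002,0.012,0.015,-0.005,-0.001,-0.004,0.002,0.0002,0.024,0.015,-0.005,-0.001,-0.004,0.002,0.0002,0.032,0.015,-0.005,-0.001,-0.004,0.002,0.0002,0.034,0.015,-0.005,-0.001,-0.004,0.002,0.0002,0.034,0.015]}}

```text
clock: 6.78
position: [0.4871, 0.1195, 0.2871]
ee_rot: [0.756, 0.654, -0.0, -0.001]
ft_force: [-0.2, -0.8, -0.7]
grip_width: 0.296
grasp_force: 70.9
```

Request:
{"api": "move_arm", "payload": {"plan": [0,0,0,0,0,0.001,0.015,0,0,0,0,0,0.002,0.015,0,0,0,0,0,0.0025,0.015,0,0,0,0,0,0.0025,0.015]}}

```text
clock: 7.28
position: [0.4872, 0.1195, 0.2848]
ee_rot: [0.756, 0.654, 0.0, -0.0]
ft_force: [-2.3, -0.2, 5.8]
grip_width: 0.296
grasp_force: 71.9
```

The pin is resting on the plate, since pressing gave about 8 N at 2.5 mm of sink. I'll search at light sink (≤1 mm), so only the foot's chamfer can enter the hole and the side force stays low.

Request:
{"api": "move_arm", "payload": {"plan": [0,0,0,0,0,-0.0008,0.015,0,0,0,0,0,-0.0016,0.015,0,0,0,0,0,-0.0016,0.015]}}

```text
clock: 7.65
position: [0.4872, 0.1194, 0.2862]
ee_rot: [0.756, 0.654, -0.0, -0.0]
ft_force: [-2.1, 0.6, 3.8]
grip_width: 0.297
grasp_force: 71.9
```

Request:
{"api": "move_arm", "payload": {"plan": [0,0,0,0,0.001,0,0.015,0,0,0,0,0.002,0,0.015,0,0,0,0,0.002,0,0.015]}}

```text
clock: 8.02
position: [0.4891, 0.1191, 0.286]
ee_rot: [0.756, 0.654, -0.0, -0.0]
ft_force: [-3.4, 0.8, 3.8]
grip_width: 0.294
grasp_force: 71.7
```

Request:
{"api": "move_arm", "payload": {"plan": [0,0,0,0,0.001,-0.0004,0.015,0,0,0,0,0.003,-0.0004,0.015,0,0,0,0,0.003,-0.0004,0.015]}}

```text
clock: 8.4
position: [0.4923, 0.1185, 0.2865]
ee_rot: [0.756, 0.654, -0.0, -0.0]
ft_force: [-1.9, -0.4, 2.8]
grip_width: 0.299
grasp_force: 71.5
```

Request:
{"api": "move_arm", "payload": {"plan": [0,0,0,0,0.0015,0,0.015,0,0,0,0,0.003,0,0.015,0,0,0,0,0.003,0,0.015]}}

```text
clock: 8.78
position: [0.4952, 0.1182, 0.2865]
ee_rot: [0.756, 0.654, -0.0, -0.0]
ft_force: [-1.9, 0.3, 3.5]
grip_width: 0.295
grasp_force: 71.5
```

Request:
{"api": "move_arm", "payload": {"plan": [0,0,0,0.002,-0.001,0,0.015,0,0,0,0.0035,-0.0015,0,0.015,0,0,0,0.0035,-0.0015,0,0.015]}}

```text
clock: 9.15
position: [0.4943, 0.1218, 0.2867]
ee_rot: [0.756, 0.654, 0.0, 0.0]
ft_force: [0.6, -2.3, 2.4]
grip_width: 0.295
grasp_force: 71.4
```

Request:
{"api": "move_arm", "payload": {"plan": [0,0,0,0,-0.0015,0,0.015,0,0,0,0,-0.003,0,0.015,0,0,0,0,-0.003,0,0.015]}}

```text
clock: 9.52
position: [0.4912, 0.1226, 0.2867]
ee_rot: [0.756, 0.654, 0.0, -0.0]
ft_force: [2.1, -0.4, 4.1]
grip_width: 0.292
grasp_force: 71.4
```

Request:
{"api": "move_arm", "payload": {"plan": [0,0,0,0,-0.0015,0,0.015,0,0,0,0,-0.003,0,0.015,0,0,0,0,-0.003,0,0.015]}}

```text
clock: 9.9
position: [0.488, 0.1229, 0.2866]
ee_rot: [0.756, 0.654, -0.0, -0.0]
ft_force: [2.9, 0.6, 2.9]
grip_width: 0.293
grasp_force: 71.3
```

Request:
{"api": "move_arm", "payload": {"plan": [0,0,0,0,-0.0015,0,0.015,0,0,0,0,-0.003,0,0.015,0,0,0,0,-0.003,0,0.015]}}

```text
clock: 10.28
position: [0.485, 0.1232, 0.2865]
ee_rot: [0.756, 0.654, -0.0, -0.0]
ft_force: [2.4, -1.4, 2.9]
grip_width: 0.295
grasp_force: 71.3
```

Request:
{"api": "move_arm", "payload": {"plan": [0,0,0,0,-0.0015,0,0.015,0,0,0,0,-0.003,0,0.015,0,0,0,0,-0.003,0,0.015]}}

```text
clock: 10.65
position: [0.482, 0.1236, 0.2864]
ee_rot: [0.756, 0.654, -0.0, -0.0]
ft_force: [1.7, -0.5, 2.2]
grip_width: 0.3
grasp_force: 71.3
```

Request:
{"api": "move_arm", "payload": {"plan": [0,0,0,-0.002,-0.001,0,0.015,0,0,0,-0.0035,-0.0015,0,0.015,0,0,0,-0.0035,-0.0015,0,0.015]}}

```text
clock: 11.02
position: [0.48, 0.1206, 0.2865]
ee_rot: [0.756, 0.654, -0.0, -0.001]
ft_force: [1.3, 2.1, 3.5]
grip_width: 0.295
grasp_force: 71.6
```

Request:
{"api": "move_arm", "payload": {"plan": [0,0,0,0,0.0015,0,0.015,0,0,0,0,0.003,0,0.015,0,0,0,0,0.003,0,0.015]}}

```text
clock: 11.4
position: [0.4829, 0.1198, 0.2861]
ee_rot: [0.756, 0.654, -0.001, -0.001]
ft_force: [-3.0, 1.5, 3.2]
grip_width: 0.296
grasp_force: 71.7
```

Request:
{"api": "move_arm", "payload": {"plan": [0,0,0,-0.0015,0,0,0.015,0,0,0,-0.0035,-0.0015,0,0.015,0,0,0,-0.0035,-0.0015,0,0.015]}}

```text
clock: 11.78
position: [0.4815, 0.1165, 0.2868]
ee_rot: [0.756, 0.654, 0.0, 0.0]
ft_force: [0.1, 2.2, 1.3]
grip_width: 0.292
grasp_force: 71.3
```

Request:
{"api": "move_arm", "payload": {"plan": [0,0,0,0,0.0015,0.0002,0.015,0,0,0,0,0.003,0.0002,0.015,0,0,0,0,0.003,0.0002,0.015]}}

```text
clock: 12.15
position: [0.484, 0.1161, 0.2861]
ee_rot: [0.756, 0.654, -0.001, -0.001]
ft_force: [-2.5, 0.9, 4.1]
grip_width: 0.297
grasp_force: 71.7
```

Request:
{"api": "move_arm", "payload": {"plan": [0,0,0,0,0.0015,0,0.015,0,0,0,0,0.003,0,0.015,0,0,0,0,0.003,0,0.015]}}

```text
clock: 12.52
position: [0.4872, 0.1156, 0.2862]
ee_rot: [0.756, 0.654, -0.0, -0.0]
ft_force: [-3.1, -0.2, 3.6]
grip_width: 0.298
grasp_force: 71.7
```

Request:
{"api": "move_arm", "payload": {"plan": [0,0,0,0,0.0015,0,0.015,0,0,0,0,0.003,0,0.015,0,0,0,0,0.003,0,0.015]}}

```text
clock: 12.9
position: [0.4903, 0.1153, 0.2863]
ee_rot: [0.756, 0.654, -0.0, -0.0]
ft_force: [-2.1, 0.4, 2.4]
grip_width: 0.296
grasp_force: 71.5
```

Request:
{"api": "move_arm", "payload": {"plan": [0,0,0,0,0.0015,0,0.015,0,0,0,0,0.003,0,0.015,0,0,0,0,0.003,0,0.015]}}

```text
clock: 13.28
position: [0.4932, 0.1148, 0.2861]
ee_rot: [0.756, 0.654, -0.0, -0.0]
ft_force: [0.5, -0.4, -1.0]
grip_width: 0.297
grasp_force: 71.0
```

Request:
{"api": "move_arm", "payload": {"plan": [0,0,0,-0.002,-0.001,0,0.015,0,0,0,-0.0035,-0.0015,0,0.015,0,0,0,-0.0035,-0.0015,0,0.015]}}

```text
clock: 13.65
position: [0.491, 0.1115, 0.2863]
ee_rot: [0.756, 0.654, -0.0, -0.0]
ft_force: [-0.0, 0.3, -2.3]
grip_width: 0.295
grasp_force: 71.0
```

The plate's push vanishes at about (0.493, 0.115) and (0.491, 0.1115). The hole centre should lie between those points. I'll move there and probe downward gently.

Request:
{"api": "move_arm", "payload": {"plan": [0,0,0,0.001,0.0005,0,0.015,0,0,0,0.0017,0.0008,0,0.015,0,0,0,0.0017,0.0008,0.0005,0.015,0,0,0,0.0017,0.0008,0.001,0.015,0,0,0,0.0017,0.0008,0.001,0.015]}}

```text
clock: 14.28
position: [0.4921, 0.1133, 0.2852]
ee_rot: [0.756, 0.654, -0.0, -0.0]
ft_force: [-0.3, -0.3, -2.1]
grip_width: 0.296
grasp_force: 71.0
```

Still no push at about 2 mm, so I'll go deeper.

Request:
{"api": "move_arm", "payload": {"plan": [0,0,0,0,0,0.0006,0.015,0,0,0,0,0,0.0012,0.015,0,0,0,0,0,0.0012,0.015]}}

```text
clock: 14.65
position: [0.4921, 0.1133, 0.284]
ee_rot: [0.756, 0.654, -0.0, -0.0]
ft_force: [0.2, 0.4, -2.1]
grip_width: 0.298
grasp_force: 71.0
```

Request:
{"api": "move_arm", "payload": {"plan": [0,0,0,0,0,0.001,0.015,0,0,0,0,0,0.002,0.015,0,0,0,0,0,0.003,0.015,0,0,0,0,0,0.003,0.015]}}

```text
clock: 15.15
position: [0.4921, 0.1132, 0.281]
ee_rot: [0.756, 0.654, -0.0, -0.0]
ft_force: [-0.1, 0.0, -0.7]
grip_width: 0.299
grasp_force: 71.0
```

Request:
{"api": "move_arm", "payload": {"plan": [0,0,0,0,0,0.001,0.015,0,0,0,0,0,0.002,0.015,0,0,0,0,0,0.003,0.015,0,0,0,0,0,0.004,0.015,0,0,0,0,0,0.004,0.015]}}

```text
clock: 15.78
position: [0.4921, 0.1133, 0.277]
ee_rot: [0.756, 0.654, -0.0, -0.0]
ft_force: [0.5, 0.3, -1.4]
grip_width: 0.294
grasp_force: 71.0
```

Request:
{"api": "move_arm", "payload": {"plan": [0,0,0,0,0,0.002,0.015,0,0,0,0,0,0.004,0.015,0,0,0,0,0,0.006,0.015,0,0,0,0,0,0.007,0.015,0,0,0,0,0,0.007,0.015]}}

```text
clock: 16.4
position: [0.4921, 0.1133, 0.27]
ee_rot: [0.756, 0.654, -0.0, -0.0]
ft_force: [-0.8, -0.0, -0.6]
grip_width: 0.295
grasp_force: 71.0
```

Request:
{"api": "move_arm", "payload": {"plan": [0,0,0,0,0,0.001,0.015,0,0,0,0,0,0.002,0.015,0,0,0,0,0,0.003,0.015,0,0,0,0,0,0.004,0.015,0,0,0,0,0,0.004,0.015]}}

```text
clock: 17.02
position: [0.4921, 0.1133, 0.266]
ee_rot: [0.756, 0.654, -0.0, -0.0]
ft_force: [-0.1, -0.6, -1.9]
grip_width: 0.294
grasp_force: 71.0
```

Request:
{"api": "move_arm", "payload": {"plan": [0,0,0,0,0,0.0005,0.015,0,0,0,0,0,0.001,0.015,0,0,0,0,0,0.0015,0.015,0,0,0,0,0,0.002,0.015,0,0,0,0,0,0.002,0.015]}}

```text
clock: 17.65
position: [0.4921, 0.1133, 0.264]
ee_rot: [0.756, 0.654, -0.0, -0.0]
ft_force: [-0.4, 0.5, -2.0]
grip_width: 0.294
grasp_force: 71.0
```

Request:
{"api": "move_arm", "payload": {"plan": [0,0,0,0,0,0.0003,0.015,0,0,0,0,0,0.0005,0.015,0,0,0,0,0,0.0005,0.015]}}

```text
clock: 18.02
position: [0.4921, 0.1133, 0.2636]
ee_rot: [0.756, 0.654, -0.0, -0.0]
ft_force: [-0.1, -0.5, -0.1]
grip_width: 0.294
grasp_force: 71.0
```

Request:
{"api": "move_arm", "payload": {"plan": [0,0,0,0,0,0.0002,0.015,0,0,0,0,0,0.0003,0.015,0,0,0,0,0,0.0003,0.015]}}

```text
clock: 18.4
position: [0.4921, 0.1133, 0.2633]
ee_rot: [0.756, 0.654, -0.0, -0.0]
ft_force: [0.2, 1.3, -1.5]
grip_width: 0.298
grasp_force: 71.0
```

Request:
{"api": "move_arm", "payload": {"plan": [0,0,0,0,0,0.0003,0.015,0,0,0,0,0,0.0003,0.015]}}

```text
clock: 18.65
position: [0.4921, 0.1133, 0.263]
ee_rot: [0.756, 0.654, -0.0, -0.0]
ft_force: [-0.2, -0.2, -1.3]
grip_width: 0.298
grasp_force: 70.9
```

Request:
{"api": "move_arm", "payload": {"plan": [0,0,0,0,0,0.0002,0.015,0,0,0,0,0,0.0003,0.015,0,0,0,0,0,0.0003,0.015]}}

```text
clock: 19.02
position: [0.4921, 0.1133, 0.2628]
ee_rot: [0.756, 0.654, -0.0, -0.0]
ft_force: [-0.7, -0.6, 1.3]
grip_width: 0.297
grasp_force: 71.3
```

The pin has bottomed at the expected height: TCP z of 0.263 puts the foot 34 mm below the window. I'll release and retreat.

Request:
{"api": "move_arm", "payload": {"plan": [0,0,0,0,0,0,0.04,0,0,0,0,0,0,0.055,0,0,0,0,0,0,0.06,0,0,0,0,0,0,0.06]}}

```text
clock: 19.52
position: [0.4921, 0.1133, 0.2627]
ee_rot: [0.756, 0.654, -0.0, -0.0]
ft_force: [0.3, 0.5, -0.6]
grip_width: 0.705
grasp_force: 0.0
```

Request:
{"api": "move_arm", "payload": {"plan": [0,0,0,0,0,-0.02,0.06,0,0,0,0,0,-0.06,0.06,0,0,0,0,0,-0.12,0.06,0,0,0,-0.06,-0.04,-0.15,0.06,0,0,0,-0.12,-0.1,-0.15,0.06,0,0,0,-0.18,-0.15,-0.15,0.06,0,0,0,-0.24,-0.15,-0.15,0.06,0,0,0,-0.24,-0.15,-0.15,0.06]}}

```text
clock: 20.52
position: [0.3074, -0.1043, 0.4131]
ee_rot: [0.757, 0.654, -0.0, 0.0]
ft_force: [1.3, 0.4, 0.4]
grip_width: 0.703
grasp_force: 0.0
```

```bash
python3 - <<'E'
from h import *
np.set_printoptions(precision=4,suppress=True)
im=[]
for n in("top","scene"):
    c=manip.camera(n)
    print([(w(c,d["position"]),round(d["conf"],2)) for d in manip.tip_of(c,"pin_tip")])
    print(proj(c,[[.4921,.1133,.128],[.4921,.1133,.088]]))
    im.append(cv2.resize(c["color"][80:300,180:480,::-1],(400,293)) if n=="top" else cv2.resize(c["color"][100:240,230:420,::-1],(400,293)))
cv2.imwrite("pics/end.png",np.hstack(im)); print(manip.get_obs()["clock"])
E
```

```text
[(array([0.4917, 0.1123, 0.0274]), 0.69), (array([ 0.6306, -0.13  , -0.0035]), 0.66), (array([ 0.4204, -0.1845,  0.0039]), 0.58), (array([0.4869, 0.1173, 0.0514]), 0.47), (array([ 0.517 , -0.0677, -0.0029]), 0.45)]
[[260.7736 234.7457]
 [262.7147 236.5598]]
[(array([ 0.6281, -0.1239,  0.0038]), 0.7), (array([0.4892, 0.1142, 0.0292]), 0.62), (array([ 0.419 , -0.1804,  0.0057]), 0.59), (array([ 0.5124, -0.0689,  0.0014]), 0.56)]
[[333.3316 144.433 ]
 [332.8007 154.8676]]
20.725
```

View pics/end.png

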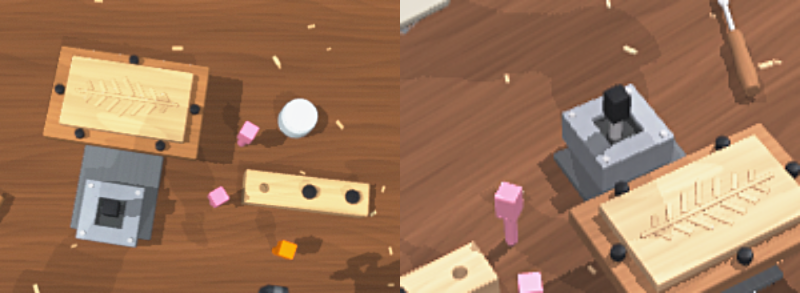

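The pin stands upright in the window (scene crop (617,105)), with its foot measured at z of about 0.028, which is fully home. The dogs, tin, gouge and decoys haven't moved, and the arm is clear.

```bash
python3 -c "
from workcell import manip
print(manip.hand_in())"
```

```text
the job is handed in; nothing more can be done
None
```

The locking pin is fully home in the hidden hole and stands upright by itself. I handed the job in at about 21 s; plate push read at most about 8 N, and the dogs, gouge and tin look untouched in the final pictures.

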